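# Lock the sample case with the square key

### The job

Lock the grey sample case: take the square key, the one with the flat T-shaped handle, out of the key stand, push it fully home into the square socket in the lid, and turn the lock clockwise as far as it goes. Leave the key standing in the socket, and leave the round-knobbed key in the stand.

Things in the scene. Friction and masses are not known exactly. Their poses are not given: they have to be found in the camera images.
- square_key: Key to use, upright in the stand. Origin: centre of the collar's underside, z up. Below: 22 mm square shank, 34 mm long, last 10 mm tapering to 14 mm; sides along x, y. Above: collar 44 mm across, 5 high; stem 18 thick; dark flat T-handle from z = 24 to 52 mm, 14 thick along x, 70 long along y (pinch its thickness from above, near the middle). About 0.2 kg.
- pin_key: Other key, to be left: same collar and height, but round 16 mm shank and round dark knob 40 mm across. Origin: centre of the collar's underside. Both stand by their collars on the key stand, a fixed aluminium bridge 75 x 180 mm, 50 mm high, with two loose 28 mm square holes 90 mm apart; either key may be in either hole. Lift a key 40 mm to clear it.
- lock_socket (a point): Centre of the socket's mouth, atop a bright metal barrel 67 mm across, 6 mm below the lid top in a 70 mm round recess mid-lid of the fixed grey case (160 x 220 x 60 mm). Socket 25 mm square, 40 deep, 3 mm chamfer. z up; x, y lie along its sides and turn with the barrel. The key fits four ways; home, its collar rests on the barrel, its origin at this point. Turning play about 8 degrees.
- lock (a joint): Lock barrel angle in rad, growing clockwise seen from above: 0 to 1.2 with stops at both ends; 1.2 is locked. Starts between 0 and 0.2, turns against slight friction (0.06 N m), stays where left. A dark line on the barrel points at a white mark on the lid at each end of travel.
Not all that is in view belongs to the job. What is shaped like the square_key but pink is not meant.

How it is judged:
On the way, in this order (a step that is already met when the one before it is completed fails the run):
1. the square key is fully home in the socket, before the lock is turned (horizontal distance between square_key and lock_socket below 0.006 m and z of square_key in the frame of lock_socket below 0.006 m and angle between square_key's own z axis and vertical below 0.17 rad), for 0.1 s.
2. the lock is turned to its clockwise stop (value of joint lock above 1 rad), for 0.1 s.
At the end, for the whole second after the job is handed in: The lock is within 0.2 rad of its clockwise stop (joint above 1.0); the square key stands upright (within 0.17 rad) and at rest in the socket, within 6 mm of fully home and of the socket's centre; the round-knobbed key is within 30 mm of where it stood (all of step 1 and value of joint lock above 1 rad and linear speed of square_key below 0.02 m/s and distance of pin_key from where it was at the start of the episode below 0.03 m); the robot touches nothing.
It fails at once if the round-knobbed key is taken or knocked from its place (distance of pin_key from where it was at the start of the episode above 0.03 m).
It also fails if it takes over 43 s, if anything falls off the work surface, if the arm or the gripper's body presses on something with over 40 N, if the wrist force passes 120 N, or if a joint passes its speed limit or range.

### The arm

A 6-joint arm with a two-finger parallel gripper is mounted at the origin on a cart in front of the work surface, level with it; the furniture and walls round the work are solid. World frame = base frame: x ahead of the robot, y to its left, z up, the work surface at z = 0. Lengths are in m, angles in rad, forces in N, time in s.
With the tool pointing down it reaches from about 0.225 to 0.875 m from the base axis. Payload 3.4 kg.
Tool frame: the origin (TCP) lies at the very end of the fingers, on their centre line; the grasp point (between the pads) lies 19 mm behind it; z points along the fingers, y is the direction in which the jaws open and shut (so a half turn about z gives the same grasp; the last joint's range is limited). The gripper opens to 85 mm and grips with 20 to 120 N. Pads are 22 mm wide; open, the fingers measure 114 mm over their backs; the gripper's body (76 mm by 85 mm) begins 54 mm behind the grasp point. The pads swing forward as they close: fully open they stand 13 mm farther back than shut.
Start: joints at [-1.392, 0.276, 1.505, -0, 1.361, -0.121], TCP at [0.17, -0.549, 0.231] pointing down, gripper open.
Joint ranges: [-2.89, 2.89], [-0.75, 2.08], [0.22, 2.7], [-1.18, 4.32], [0.11, 2.71], [-2.7, 2.7]. Speed limits (rad/s): [2.57, 2.57, 3.14, 3.14, 3.14, 3.14].

### API

Orientations are given as a unit quaternion [w, x, y, z].
In Python, from rig import telemetry, cams, sign_off, spotter gives the robot as it stands.
- The arm moves only by the tool servo_tool, never from a script. Its argument "steps" is a list of rows, each a list of 6 numbers: the shift along the tool's x, y, z in mm, then the turn, a rotation vector about the tool's x, y, z in degrees. In form: [[x, y, z, ax, ay, az], ...]. A call has 1 to 8 rows; each row is the pose to reach, as a shift and turn from the pose commanded when the call began, along the tool's axes at that moment; what a row does not reach only later rows make up. A row lasts 1/10 s, in which the tool goes at most 50 mm and 8.59 degrees, less where a joint would pass 70% of its speed; a pose out of reach is approached as far as the arm can. A call with a gripper value outside its range is refused whole. "hand" is the closure in counts, from 0 (fully open) to 255 (shut), set as the call begins (left out, the last holds). The fingers move at their own pace and stop on an object; "grip_force" is the grip in N (left out, the last holds). Time passes only in rows, so rows that repeat a pose let the fingers close. It gives the time, the measured TCP pose, the force and the opening at its end, in the units of the state.
- telemetry.get_state(): the state, without advancing time (a new reading comes with each control period).
- cams.get_image(name): name is "side" or "top" or "wrist"; returns (picture, depth): 384x512x3 uint8, red, green, blue; 384x512 float32, m along the optical axis (not along the pixel's ray), 0 where there is no reading.
- cams.camera_model(name): a dict with "camera_matrix" (3x3 intrinsics, pixels), "D" ([k1, k2, p1, p2, k3] as OpenCV has them; the pictures are not rectified), "origin" and "rotation" of the camera in the world; the wrist camera has in their place "tool_from_camera" (4x4, takes a point from camera to tool coordinates, whose origin is the TCP and whose axes are the flange's). Camera axes: x right, y up, looking along -z (the intrinsics and any distortion apply to the point x, -y, -z); pixel columns grow to the right and rows downward; lengths in m; the calibration is good to about 2 mm. A picture is of the moment at which its call begins: read the wrist's pose just before it. camera_model takes no time and is no camera call.
- sign_off(): hands the job in, once; it reports no verdict.
Trained networks look in the newest picture that a camera, given by its name, has taken for a name from the list of things; names that differ only in an ending like _2 or _b are one class to them, and where a whole thing is asked for, a point or a joint stands for the part that bears it (a point fixed in the world has none). Each returns a list of dicts, best first, with "conf" (0 to 1); they miss things now and then, are a little off and sometimes report something else, mostly with a low value. They report only what shows in the picture. A call takes as long as a camera call. They do not tell look-alikes from the thing itself.
- spotter.outline_of(query, camera): "region" (384x512 bool, what is visible of it) and "rect" ([left, top, width, height] in pixels, round what is visible of it).
The state is a dict: "clock": time; "qpos": joint angles; "qd": joint speeds; "effort": joint torques, N m; "position": TCP position; "ee_rot": TCP orientation; "contact_force": force on the tool from outside, world axes, zero at the start; "moment": the same for the moment, N m; "width": finger opening in m.
Only numpy, scipy, OpenCV 4.12 (cv2) and the standard library are available. Lean on these libraries where they do the work, as an engineer would, in place of code of your own. Each camera call takes 0.05 s, during which the arm holds its last target.

## Working session

There is one attempt and no reset: what is moved stays moved. The work goes in short steps, Python scripts to look and compute and a tool call to move; the robot and the scene stay as the last step left them, time stands still between calls to the robot, and variables do not carry over. Pictures are saved under pics/ and viewed, and the job is handed in when it is done.

Besides the shell and the picture viewer there is one more tool, called after ">>>" by a JSON object that holds its "name" and its "arguments", one argument or row to a line. servo_tool: Moves the arm, as the interface text tells. Its arguments: {"type":"object","properties":{"steps":{"type":"array","items":{"type":"array","items":{"type":"number"}}},"hand":{"type":"number"},"grip_force":{"type":"number"}},"required":["steps"]}

```bash
ls; mkdir -p pics; cat > h.py <<'E'
import numpy as np, cv2
from rig import telemetry, cams, sign_off, spotter
from scipy.spatial.transform import Rotation as R
def q2R(q): return R.from_quat([q[1],q[2],q[3],q[0]]).as_matrix()
def campose(name,st=None):
    m=cams.camera_model(name)
    if 'origin' in m:
        o=np.array(m['origin'],float); r=np.array(m['rotation'],float)
        if r.shape==(4,): r=q2R(r)
    else:
        T=np.array(m['tool_from_camera']); Rt=q2R(st['ee_rot'])
        o=np.array(st['position'])+Rt@T[:3,3]; r=Rt@T[:3,:3]
    return np.array(m['camera_matrix'],float),np.array(m['D'],float),o,r
def pts(uv,d,cp):
    K,D,o,r=cp
    uv=np.asarray(uv,float).reshape(-1,1,2)
    n=cv2.undistortPoints(uv,K,D).reshape(-1,2)
    d=np.asarray(d).reshape(-1)
    c=np.stack([n[:,0]*d,-n[:,1]*d,-d],1)
    return o+c@r.T
def rayz(uv,z,cp):
    K,D,o,r=cp
    n=cv2.undistortPoints(np.asarray(uv,float).reshape(-1,1,2),K,D).reshape(-1,2)
    v=np.stack([n[:,0],-n[:,1],-np.ones(len(n))],1)@r.T
    return o+v*((z-o[2])/v[:,2])[:,None]
def proj(P,cp):
    K,D,o,r=cp
    c=(np.atleast_2d(P)-o)@r
    c=c*np.array([1,-1,-1])
    return cv2.projectPoints(c,np.zeros(3),np.zeros(3),K,D)[0].reshape(-1,2)
def cloud(depth,cp):
    v,u=np.mgrid[:384,:512]
    return pts(np.stack([u,v],-1).reshape(-1,2),depth.reshape(-1),cp).reshape(384,512,3)
E
python3 - <<'E'
from h import *
st=telemetry.get_state(); print(st)
for n in ['top','side','wrist']:
    im,d=cams.get_image(n); cv2.imwrite(f'pics/{n}0.png',im[...,::-1]); np.savez(f'{n}0.npz',im=im,d=d)
    m=cams.camera_model(n); print(n,m)
    for q in (['square_key','pin_key','lock_socket'] if n!='wrist' else []):
        for r in spotter.outline_of(q,n): print(n,q,r['conf'],r['rect'])
E
```

```text
pics
{'clock': 0.0, 'qpos': array([-1.39201212e+00,  2.76615066e-01,  1.50613123e+00,  1.76629630e-05,
        1.36070175e+00, -1.20989799e-01]), 'qd': array([ 8.80655077e-04, -1.11830961e-03,  1.71383313e-03,  7.50830110e-04,
        3.03096303e-05, -1.13950758e-03]), 'effort': array([ 7.29921885e-04, -4.16776013e+01, -2.45806378e+01, -4.65205142e-05,
        1.07748405e-02,  9.84506045e-06]), 'position': array([ 0.1697123 , -0.54883367,  0.23042903]), 'ee_rot': array([-9.27559048e-04,  9.88787808e-01,  1.49324511e-01, -1.81721449e-05]), 'contact_force': array([-0.64519481, -0.13408341,  0.43443672]), 'moment': array([-0.06199557,  0.01644296, -0.01920382]), 'width': 0.08525657221577146}
top {'camera_matrix': array([[347.85317989,   0.        , 259.20699087],
       [  0.        , 347.85317989, 191.4242986 ],
       [  0.        ,   0.        ,   1.        ]]), 'D': array([-0.10670303,  0.        ,  0.        ,  0.        ,  0.        ]), 'origin': array([0.34461359, 0.25874831, 1.38106224]), 'rotation': array([ 0.70890327,  0.0303286 , -0.02907167, -0.70405339])}
top square_key 0.6
[... 799 characters left out ...]
y 0.44 [277.2, 119.3, 17.9, 6.6]
side lock_socket 0.71 [277.4, 118.3, 16.2, 7.5]
wrist {'camera_matrix': array([[317.6355213 ,   0.        , 250.48492859],
       [  0.        , 317.6355213 , 191.67323061],
       [  0.        ,   0.        ,   1.        ]]), 'D': array([-0.01314098,  0.        ,  0.        ,  0.        ,  0.        ]), 'tool_from_camera': array([[-1.02799312e-03,  9.49725101e-01,  3.13083336e-01,
         8.05976110e-02],
       [ 9.99999406e-01,  8.63074422e-04,  6.65347020e-04,
        -6.86862343e-04],
       [ 3.61682546e-04,  3.13083834e-01, -9.49725425e-01,
        -1.42260628e-01],
       [ 0.00000000e+00,  0.00000000e+00,  0.00000000e+00,
         1.00000000e+00]])}
```

```bash
python3 - <<'E'
import cv2
a=cv2.imread('pics/top0.png');cv2.imwrite('pics/top0z.png',cv2.resize(a[110:290,170:410],None,fx=3.3,fy=3.3,interpolation=cv2.INTER_CUBIC))
a=cv2.imread('pics/side0.png');cv2.imwrite('pics/side0z.png',cv2.resize(a[90:290,170:430],None,fx=3,fy=3,interpolation=cv2.INTER_CUBIC))
E
```

```text
(no output)
```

View pics/top0.png

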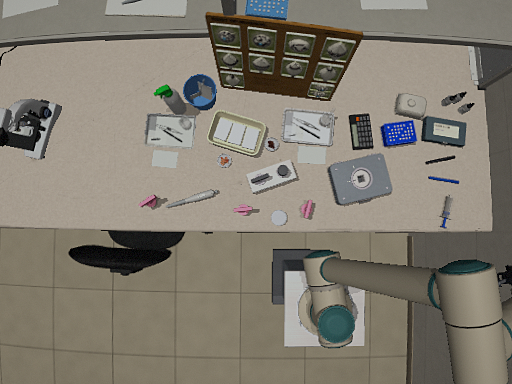

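View pics/side0.png

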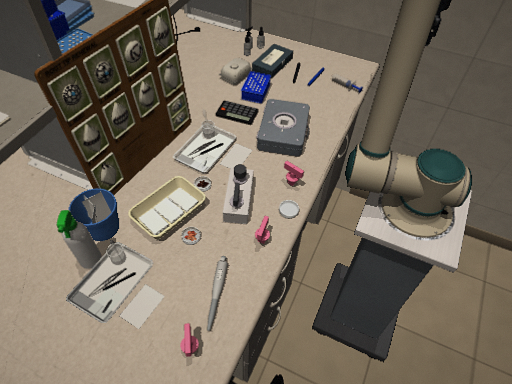

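```bash
echo
```

```text
(no output)
```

View pics/top0z.png

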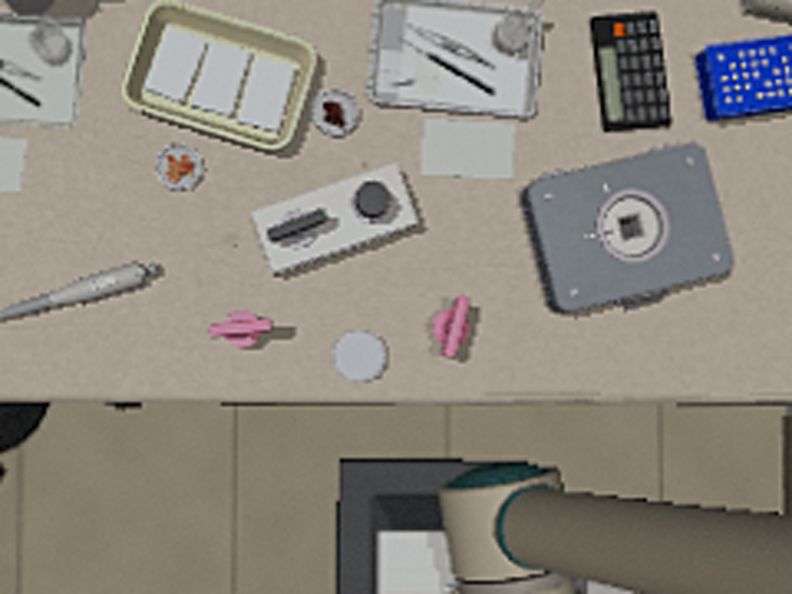

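View pics/side0z.png

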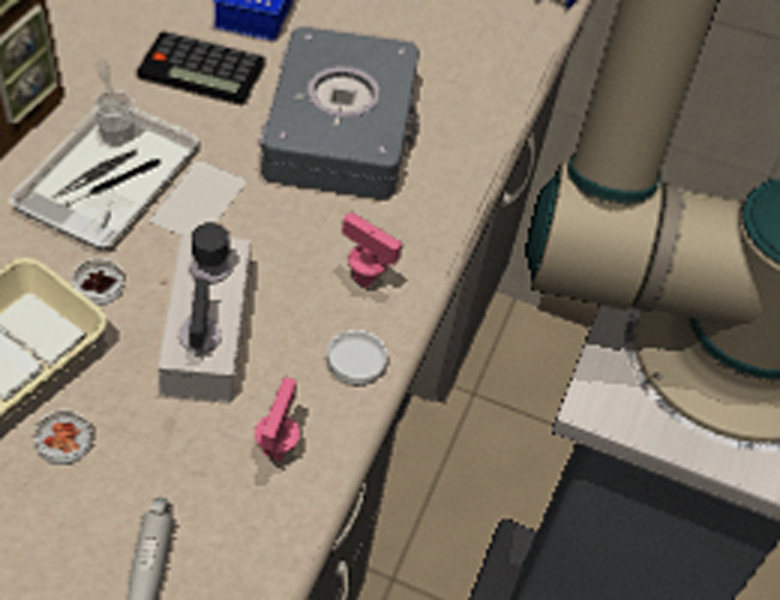

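Top view: the dark T-handle key is at about (260,178) and the round knob at (283,171). The pink look-alikes are at (243,210), (307,209) and (149,202). The grey case's socket is at (361,179). By description I choose (260,178): dark, flat T, in the stand. Now I'll measure it.

```bash
python3 - <<'E'
from h import *
for n in ['top','side']:
    z=np.load(n+'0.npz'); im,d=z['im'],z['d']; cp=campose(n); C=cloud(d,cp)
    ts={'top':(260,178,283,171,361,179),'side':(237,196,240,172,285,122)}[n]
    for (u,v) in zip(ts[::2],ts[1::2]): print(n,u,v,C[v,u].round(4))
    # handle: high dark points
    H=C[...,2]
    tc=C[ts[1],ts[0]]
    for nm,(u,v) in {'key':ts[:2],'pin':ts[2:4]}.items():
        c=C[v,u]
        m=(np.hypot(C[...,0]-c[0],C[...,1]-c[1])<.05)&(H>.09)&(H<.12)&(d>0)
        if nm=='key':
            m&=np.hypot(*(np.moveaxis(C[...,:2],-1,0)-C[ts[3],ts[2],:2][:,None,None]))>.035
        else: m&=np.hypot(*(np.moveaxis(C[...,:2],-1,0)-c[:2][:,None,None]))<.03
        P=C[m]; r=cv2.minAreaRect((P[:,:2]*1000).astype(np.float32)); print(n,nm,m.sum(),P.mean(0).round(4),np.median(P[:,2]),r)
    c=C[ts[5],ts[4]]
    m=(np.hypot(C[...,0]-c[0],C[...,1]-c[1])<.16)&(H>.045)&(H<.075)&(d>0)
    P=C[m]; print(n,'case',P.mean(0).round(4),np.median(P[:,2]),cv2.minAreaRect((P[:,:2]*1000).astype(np.float32)))
    m=(np.hypot(C[...,0]-tc[0],C[...,1]-tc[1])<.16)&(H>.035)&(H<.062)&(d>0)
    P=C[m]; print(n,'stand',P.mean(0).round(4),np.median(P[:,2]),cv2.minAreaRect((P[:,:2]*1000).astype(np.float32)))
E
```

```text
top 260 178 [0.5027 0.2588 0.0983]
top 283 171 [0.5288 0.1737 0.1034]
top 361 179 [ 0.5126 -0.1451  0.0116]
top key 74 [0.5031 0.2605 0.1013] 0.10228217965645148 ((503.74517822265625, 260.6317138671875), (14.578359603881836, 67.54052734375), 21.680335998535156)
top pin 91 [0.5335 0.1747 0.1014] 0.10181478025131518 ((534.9922485351562, 174.38711547851562), (36.634979248046875, 38.403541564941406), 63.717498779296875)
top case [ 0.5094 -0.1292  0.0591] 0.059366128982748956 ((510.32366943359375, -131.42726135253906), (162.0483856201172, 224.60125732421875), 14.637243270874023)
top stand [0.5167 0.2301 0.0494] 0.05001633658234139 ((535.2479248046875, 284.8747253417969), (232.3736572265625, 280.0694274902344), 36.78975296020508)
side 237 196 [0.4921 0.2756 0.1013]
side 240 172 [0.5263 0.1868 0.0988]
side 285 122 [ 0.5089 -0.1438  0.0407]
side key 97 [0.5004 0.2645 0.0994] 0.10016099857410665 ((501.0484924316406, 263.6053466796875), (13.94878101348877, 68.6960678100586), 20.768224716186523)
side pin 114 [0.5307 0.1785 0.099 ] 0.0999060363225564 ((530.65771484375, 177.96572875976562), (37.198814392089844, 37.20635986328125), 26.616331100463867)
side case [ 0.505  -0.1212  0.0575] 0.0580122726792589 ((508.36627197265625, -129.4327392578125), (160.44888305664062, 227.5185546875), 13.984381675720215)
side stand [0.5096 0.2458 0.0474] 0.04826443453770879 ((532.1513061523438, 289.4662780761719), (234.56141662597656, 288.9630126953125), 36.93623352050781)
```

```bash
cat >> h.py <<'E'
def go(p,yaw):
    """tool-frame shift mm and rotvec deg to TCP p with tool down, tool-x yaw deg"""
    st=telemetry.get_state(); Rt=q2R(st['ee_rot'])
    a=np.radians(yaw); X=np.array([np.cos(a),np.sin(a),0]); Z=np.array([0,0,-1.]); Y=np.cross(Z,X)
    T=np.stack([X,Y,Z],1)
    print('shift',((Rt.T@(np.array(p)-st['position']))*1000).round(1),'turn',np.degrees(R.from_matrix(Rt.T@T).as_rotvec()).round(2),'t',round(st['clock'],2),'pos',np.round(st['position'],4),'yaw',np.degrees(np.arctan2(Rt[1,0],Rt[0,0])).round(2),'F',np.round(st['contact_force'],1),'M',np.round(st['moment'],2),'w',round(st['width'],4),'q6',round(st['qpos'][5],2))
E
python3 -c "
from h import *
go([.5,-.12,.2],104)"
```

```text
shift [ 442.3 -312.6   31.3] turn [-1.000e-02 -0.000e+00 -8.682e+01] t 0.45 pos [ 0.1698 -0.5493  0.2312] yaw 17.18 F [-0.6 -0.5  0. ] M [0.02 0.04 0.01] w 0.0857 q6 -0.12
```

>>> {"name": "servo_tool", "arguments": {
  "steps": [
    [442, -313, 31, 0, 0, -87],
    [442, -313, 31, 0, 0, -87],
    [442, -313, 31, 0, 0, -87],
    [442, -313, 31, 0, 0, -87],
    [442, -313, 31, 0, 0, -87],
    [442, -313, 31, 0, 0, -87],
    [442, -313, 31, 0, 0, -87],
    [442, -313, 31, 0, 0, -87]
  ]
}}

```text
clock: 1.25
position: [0.414, -0.231, 0.2087]
ee_rot: [0.001, 0.73, 0.684, 0.0]
contact_force: [0.6, 0.1, -0.4]
width: 0.085
```

```bash
python3 -c "
from h import *
go([.51,-.125,.17],104)"
```

```text
shift [112.   88.9  38.7] turn [  0.05   0.05 -17.73] t 1.25 pos [ 0.414  -0.231   0.2087] yaw 86.27 F [ 0.6  0.1 -0.4] M [-0.04 -0.07 -0.04] w 0.085 q6 -0.59
```

>>> {"name": "servo_tool", "arguments": {
  "steps": [
    [112, 89, 39, 0, 0, -18],
    [112, 89, 39, 0, 0, -18],
    [112, 89, 39, 0, 0, -18],
    [112, 89, 39, 0, 0, -18],
    [112, 89, 39, 0, 0, -18]
  ]
}}

```text
clock: 1.75
position: [0.5098, -0.1264, 0.169]
ee_rot: [-0.0, 0.615, 0.788, -0.001]
contact_force: [0.1, -0.5, -0.1]
width: 0.0852
```

```bash
python3 - <<'E'
from h import *
st=telemetry.get_state(); im,d=cams.get_image('wrist'); np.savez('w1.npz',im=im,d=d,**{k:st[k] for k in('position','ee_rot')})
cv2.imwrite('pics/w1.png',im[...,::-1])
o=spotter.outline_of('lock_socket','wrist')
cp=campose('wrist',st); C=cloud(d,cp)
for r in o:
    m=r['region']; v,u=np.nonzero(m); print(r['conf'],r['rect'],np.median(C[m],0).round(4), rayz([[u.mean(),v.mean()]],.054,cp).round(4))
P=C[(C[...,2]>.053)&(C[...,2]<.07)&(d>0)]; print(cv2.minAreaRect((P[:,:2]*1000).astype(np.float32)),np.median(P[:,2]))
go([.51,-.125,.17],104)
E
```

```text
0.77 [209.2, 152.1, 78.2, 78.4] [ 0.5114 -0.1331  0.0534] [[ 0.5106 -0.1302  0.054 ]]
((511.0255126953125, -131.9328155517578), (160.95970153808594, 219.62118530273438), 14.008435249328613) 0.05955182903619871
shift [ 2.7  1.4 -0.3] turn [-0.02  0.04 -0.1 ] t 1.85 pos [ 0.5093 -0.1279  0.1697] yaw 103.9 F [ 0.3 -1.1 -0.6] M [ 0.   -0.04 -0.02] w 0.0856 q6 -0.62
```

View pics/w1.png

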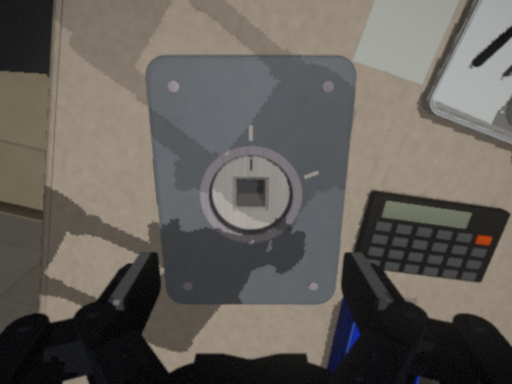

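The socket is at (250,191). The barrel line points to the upper white mark at (250,133), and the end mark is clockwise at (311,175). Next, the socket's exact centre and yaw.

```bash
python3 - <<'E'
from h import *
z=np.load('w1.npz'); im=z['im']; st={k:z[k] for k in('position','ee_rot')}; cp=campose('wrist',st)
# rectified overhead view of barrel at z=.054, centre (.511,-.131), 0.2mm/px, image axes: up=case +104deg, 
a=np.radians(104); X=np.array([np.cos(a),np.sin(a),0]); Yr=np.array([np.sin(a),-np.cos(a),0])
c=np.array([.511,-.131,.054]); N=560; s=.1/N
j,i=np.mgrid[:N,:N]
P=c+((N/2-j)*s)[...,None]*X+((i-N/2)*s)[...,None]*Yr
uv=proj(P.reshape(-1,3),cp).reshape(N,N,2).astype(np.float32)
o=cv2.remap(im,uv[...,0],uv[...,1],cv2.INTER_CUBIC)
cv2.imwrite('pics/rect1.png',o[...,::-1])
E
```

```text
(no output)
```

View pics/rect1.png

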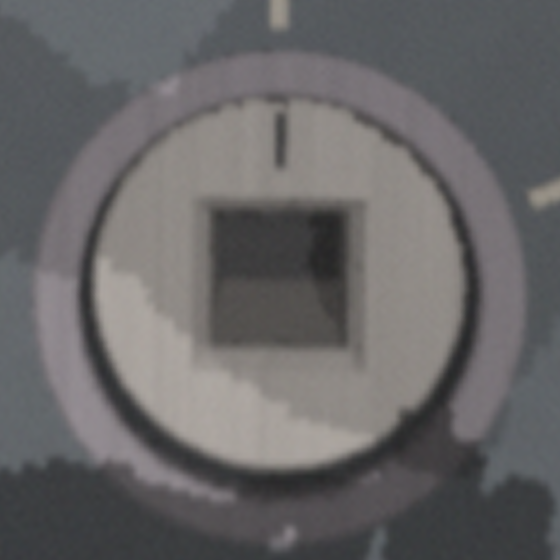

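Rectified view: the socket's chamfer square is centred at about (281,284) and aligned with the case. That puts the centre near (0.511, -0.1316) with socket yaw about 14°, and the lock near 0. Next I move over the key.

```bash
python3 -c "
from h import *
go([.502,.262,.215],111)"
```

```text
shift [380.2  86.6 -45.6] turn [-0.03  0.03 -7.1 ] t 1.85 pos [ 0.5093 -0.1279  0.1697] yaw 103.9 F [ 0.3 -1.1 -0.6] M [ 0.   -0.04 -0.02] w 0.0856 q6 -0.62
```

>>> {"name": "servo_tool", "arguments": {
  "steps": [
    [380, 87, -46, 0, 0, -7],
    [380, 87, -46, 0, 0, -7],
    [380, 87, -46, 0, 0, -7],
    [380, 87, -46, 0, 0, -7],
    [380, 87, -46, 0, 0, -7],
    [380, 87, -46, 0, 0, -7],
    [380, 87, -46, 0, 0, -7],
    [380, 87, -46, 0, 0, -7]
  ]
}}

```text
clock: 2.65
position: [0.503, 0.2631, 0.2167]
ee_rot: [0.001, 0.568, 0.823, 0.001]
contact_force: [1.0, -1.2, -0.5]
width: 0.0853
```

>>> {"name": "servo_tool", "arguments": {
  "steps": [
    [0, 0, 0, 0, 0, 0],
    [0, 0, 0, 0, 0, 0]
  ]
}}

```text
clock: 2.85
position: [0.5029, 0.2616, 0.2159]
ee_rot: [0.001, 0.567, 0.824, -0.0]
contact_force: [0.7, -1.0, -0.4]
width: 0.0852
```

```bash
python3 - <<'E'
from h import *
st=telemetry.get_state(); im,d=cams.get_image('wrist'); np.savez('w2.npz',im=im,d=d,**{k:st[k] for k in('position','ee_rot')})
cv2.imwrite('pics/w2.png',im[...,::-1])
cp=campose('wrist',st); C=cloud(d,cp); H=C[...,2]
o=spotter.outline_of('square_key','wrist')
for r in o: print(r['conf'],r['rect'],np.median(C[r['region']],0).round(4))
m=(np.hypot(C[...,0]-.502,C[...,1]-.262)<.05)&(H>.094)&(H<.11)&(d>0)
m&=np.hypot(C[...,0]-.532,C[...,1]-.176)>.035
P=C[m]; print(m.sum(),P.mean(0).round(4),np.median(P[:,2]),cv2.minAreaRect((P[:,:2]*1000).astype(np.float32)))
m=(np.hypot(C[...,0]-.532,C[...,1]-.176)<.035)&(H>.094)&(H<.11)&(d>0)
P=C[m]; print('pin',m.sum(),P.mean(0).round(4),cv2.minEnclosingCircle((P[:,:2]*1000).astype(np.float32)) if m.sum() else '')
go([.502,.262,.2],111)
E
```

```text
0.88 [133.6, 11.7, 51.5, 96.0] [0.3935 0.3268 0.0825]
0.69 [56.2, 254.3, 68.5, 51.7] [0.3834 0.0886 0.0669]
1285 [0.504  0.2634 0.101 ] 0.10117656179097145 ((504.5542907714844, 261.4214782714844), (13.778032302856445, 69.50328063964844), 21.43300437927246)
pin 1296 [0.5343 0.1781 0.1009] ((534.8311157226562, 176.13111877441406), 20.113670349121094)
shift [ 1.8 -0.2 15.5] turn [-0.03  0.06 -0.2 ] t 2.95 pos [0.5028 0.2605 0.2155] yaw 110.8 F [-0.7  0.1  0.5] M [ 0.02  0.01 -0.01] w 0.0854 q6 -0.01
```

View pics/w2.png

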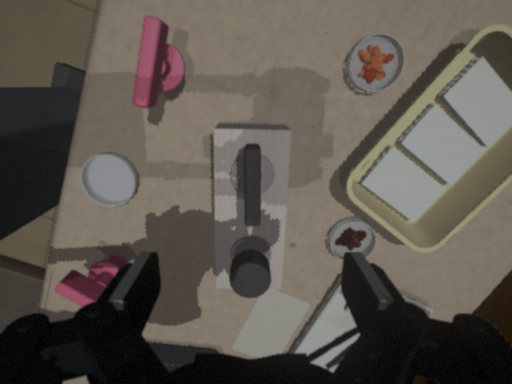

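The view confirms the choice: the dark T-handle in the stand at (252,185), the round knob at (250,268), and pinks at (158,62) and (95,280). Handle centre is about (0.504, 0.2615), key x yaw 21.3°.

```bash
python3 -c "
from h import *
z=np.load('w2.npz')
cv2.imwrite('pics/w2c.png',cv2.resize(z['im'][110:310,180:330,::-1],None,fx=3,fy=3))
go([.5042,.2617,.069],111.2)"
```

```text
shift [  0.8   1.8 146.5] turn [-0.03  0.06 -0.4 ] t 2.95 pos [0.5028 0.2605 0.2155] yaw 110.8 F [-0.7  0.1  0.5] M [ 0.02  0.01 -0.01] w 0.0854 q6 -0.01
```

View pics/w2c.png

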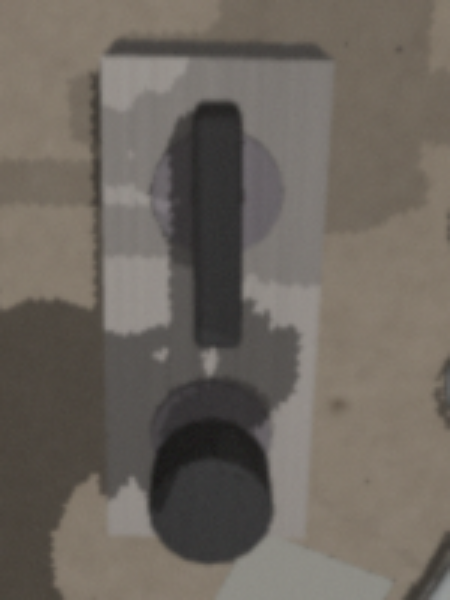

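The crop shows the dark flat T over its collar at (217,200) and the round knob below at (212,500), so the choice holds. Descending.

>>> {"name": "servo_tool", "arguments": {
  "steps": [
    [1, 2, 40, 0, 0, -0.4],
    [1, 2, 80, 0, 0, -0.4],
    [1, 2, 115, 0, 0, -0.4],
    [1, 2, 135, 0, 0, -0.4],
    [1, 2, 146, 0, 0, -0.4],
    [1, 2, 146, 0, 0, -0.4]
  ]
}}

```text
clock: 3.55
position: [0.5036, 0.2623, 0.0682]
ee_rot: [-0.001, 0.565, 0.825, -0.001]
contact_force: [-0.6, -0.4, -0.2]
width: 0.0856
```

>>> {"name": "servo_tool", "arguments": {
  "steps": [
    [0, 0, 0, 0, 0, 0],
    [0, 0, 0, 0, 0, 0],
    [0, 0, 0, 0, 0, 0],
    [0, 0, 0, 0, 0, 0],
    [0, 0, 0, 0, 0, 0],
    [0, 0, 0, 0, 0, 0],
    [0, 0, 0, 0, 0, 0],
    [0, 0, 0, 0, 0, 0]
  ],
  "hand": 255,
  "grip_force": 60
}}

```text
clock: 4.35
position: [0.5044, 0.2643, 0.0703]
ee_rot: [0.0, 0.564, 0.826, 0.0]
contact_force: [-0.7, -1.0, 6.1]
width: 0.0135
```

>>> {"name": "servo_tool", "arguments": {
  "steps": [
    [0, 0, -10, 0, 0, 0],
    [0, 0, -25, 0, 0, 0],
    [0, 0, -45, 0, 0, 0],
    [0, 0, -70, 0, 0, 0],
    [0, 0, -90, 0, 0, 0],
    [0, 0, -90, 0, 0, 0]
  ]
}}

```text
clock: 4.95
position: [0.5061, 0.265, 0.1624]
ee_rot: [0.002, 0.564, 0.826, 0.003]
contact_force: [1.0, -0.3, -2.9]
width: 0.0137
```

```bash
python3 - <<'E'
from h import *
st=telemetry.get_state()
for n in ['wrist','side']:
    im,d=cams.get_image(n); cv2.imwrite(f'pics/{n}3.png',im[...,::-1]); np.savez(n+'3.npz',im=im,d=d,**{k:st[k] for k in('position','ee_rot')})
cv2.imwrite('pics/side3z.png',cv2.resize(im[100:260,170:330,::-1],None,fx=3.6,fy=3.6))
go([.511,-.1316,.165],104)
E
```

```text
shift [-371.2 -137.4   -5.8] turn [-0.01  0.01  7.34] t 5.05 pos [0.5039 0.2641 0.1592] yaw 111.34 F [-1.6  0.5 -2.3] M [ 0.02  0.03 -0.01] w 0.0131 q6 -0.01
```

View pics/wrist3.png

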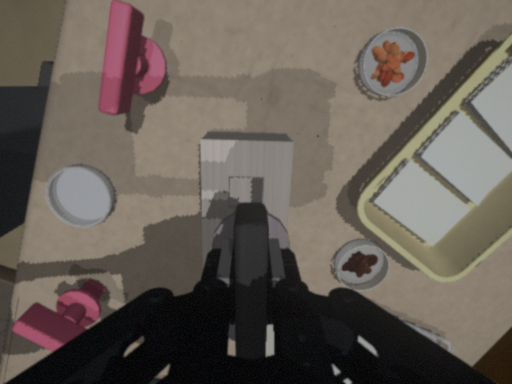

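View pics/side3z.png

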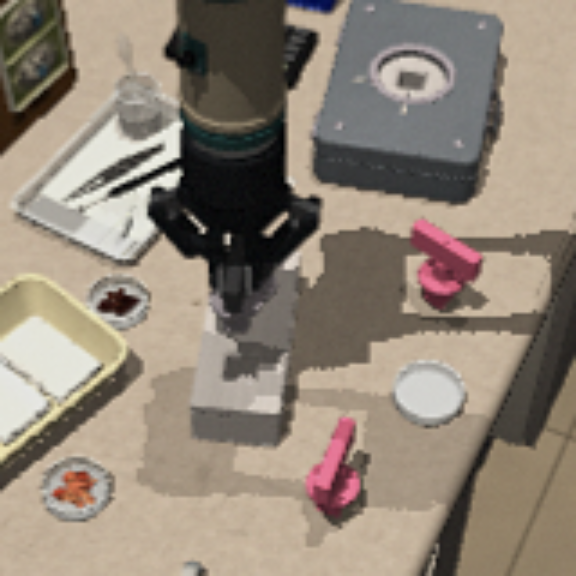

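```bash
python3 - <<'E'
from h import *
z=np.load('wrist3.npz'); im,d=z['im'],z['d']
m=cams.camera_model('wrist');K,D=np.array(m['camera_matrix']),np.array(m['D']);T=np.array(m['tool_from_camera'])
C=cloud(d,(K,D,T[:3,3],T[:3,:3]))*1000
for v in range(196,330,6): print(v,im[v,252],C[v,252].round(1))
# collar ring: points with tool z about? list
for u in (225,280): print(u,C[235,u].round(1),C[225,u].round(1))
for zz in (-.033,): print(rayz([[252,203],[252,205]],zz,(K,D,T[:3,3],T[:3,:3]))*1000)
E
python3 - <<'E'
import cv2
a=cv2.imread('pics/wrist3.png');cv2.imwrite('pics/w3z.png',cv2.resize(a[160:360,170:330],None,fx=3,fy=3))
E
```

```text
196 [75 73 70] [-23.    1.7 159.6]
202 [55 55 52] [31.8  0.7 -7.1]
208 [37 37 35] [ 31.2   0.7 -13.1]
214 [37 35 36] [ 32.    0.6 -21.9]
220 [35 37 34] [ 31.2   0.6 -26.3]
226 [50 49 49] [ 30.7   0.6 -30.7]
232 [51 52 51] [ 27.9   0.6 -30.2]
238 [51 52 52] [ 26.3   0.6 -32.1]
244 [49 50 50] [ 23.5   0.6 -31.8]
250 [47 49 48] [ 20.6   0.6 -31.3]
256 [47 47 47] [ 18.3   0.6 -31.8]
262 [47 47 48] [ 14.6   0.6 -30.1]
268 [49 49 49] [ 13.1   0.6 -32.2]
274 [47 45 46] [  9.7   0.6 -31.1]
280 [29 27 31] [  7.    0.6 -31.4]
286 [24 22 19] [  3.7   0.6 -30.7]
292 [23 26 24] [  0.4   0.6 -30.1]
298 [25 24 25] [ -1.8   0.6 -31.1]
304 [23 22 23] [ -4.5   0.6 -31.5]
310 [23 24 24] [ -8.1   0.6 -30.8]
316 [17 19 20] [-11.    0.6 -31. ]
322 [23 22 22] [-13.7   0.6 -31.4]
328 [23 23 24] [-17.3   0.6 -30.9]
225 [  4.5 -13.9  15.1] [ 10.3 -13.8  15.4]
280 [ 4.4 16.2 15.2] [10.  16.1 15.9]
[[ 40.92073815   0.56330722 -33.        ]
 [ 40.13750261   0.56367828 -33.        ]]
```

View pics/w3z.png

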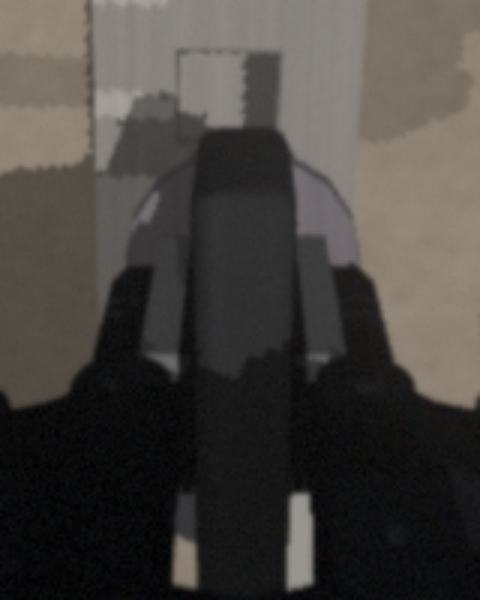

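```bash
python3 - <<'E'
from h import *
z=np.load('wrist3.npz'); d=z['d']
m=cams.camera_model('wrist');K,D=np.array(m['camera_matrix']),np.array(m['D']);T=np.array(m['tool_from_camera'])
cp=(K,D,T[:3,3],T[:3,:3]); C=cloud(d,cp)*1000
uv=np.array([[128,245],[135,220],[150,190],[180,162],[318,168],[340,195],[352,220],[358,245]])/3.+[170,160]
P=rayz(uv,.0156,cp)[:,:2]*1000
from scipy.optimize import least_squares
for f in(0,1):
    r=least_squares(lambda c:np.hypot(*(P-c[:2]).T)-22,[0,0]); print(r.x,r.fun.round(1))
k=(abs(C[...,2]-15.4)<2.5)&(np.hypot(C[...,0],C[...,1])<30)
q=C[k]; print(k.sum(),q.max(0),q.min(0),np.median(q[:,2]))
k=(C[...,2]>-34)&(C[...,2]<-28)&(abs(C[...,1])<9)&(C[...,0]<40)
q=C[k]; print(q[:,0].max(),q[:,0].min())
E
```

```text
[-2.77682085  0.35886435] [-0.6 -0.7 -0.1  0.5  0.6 -0.2 -0.6 -0.7]
[-2.77682085  0.35886435] [-0.6 -0.7 -0.1  0.5  0.6 -0.2 -0.6 -0.7]
887 [16.60726233 21.53723686 17.89931196] [ -4.48940069 -21.63201779  14.33556073] 15.877386764804575
32.25692999821957 -35.53384328399818
```

>>> {"name": "servo_tool", "arguments": {
  "steps": [
    [0, 0, -25, 0, 0, 0],
    [0, 0, -45, 0, 0, 0],
    [-50, -18, -45, 0, 0, 2],
    [-95, -36, -45, 0, 0, 4],
    [-142, -54, -45, 0, 0, 6],
    [-190, -70, -45, 0, 0, 7.3],
    [-236, -88, -45, 0, 0, 7.3],
    [-282, -105, -45, 0, 0, 7.3]
  ]
}}

```text
clock: 5.85
position: [0.5075, -0.0374, 0.2027]
ee_rot: [-0.001, 0.615, 0.788, -0.001]
contact_force: [0.8, 0.1, -1.4]
width: 0.0132
```

```bash
python3 -c "
from h import *
go([.5099,-.1288,.15],104)"
```

```text
shift [-89.4 -19.8  52.6] turn [-0.17 -0.08  0.04] t 5.85 pos [ 0.5075 -0.0374  0.2027] yaw 104.04 F [ 0.8  0.1 -1.4] M [-0.01 -0.12 -0.01] w 0.0132 q6 -0.46
```

>>> {"name": "servo_tool", "arguments": {
  "steps": [
    [-40, -9, 10, 0, 0, 0],
    [-75, -17, 30, 0, 0, 0],
    [-89, -20, 53, 0, 0, 0],
    [-89, -20, 53, 0, 0, 0],
    [-89, -20, 53, 0, 0, 0]
  ]
}}

```text
clock: 6.35
position: [0.51, -0.1264, 0.1499]
ee_rot: [-0.002, 0.616, 0.788, -0.0]
contact_force: [0.7, -0.3, -0.6]
width: 0.0131
```

```bash
python3 - <<'E'
from h import *
go([.5099,-.1288,.125],104)
st=telemetry.get_state()
for n in ['wrist','side']:
    im,d=cams.get_image(n); cv2.imwrite(f'pics/{n}4.png',im[...,::-1]); np.savez(n+'4.npz',im=im,d=d,**{k:st[k] for k in('position','ee_rot')})
w=cv2.resize(cv2.imread('pics/wrist4.png')[130:330,150:350],None,fx=2,fy=2)
s=cv2.resize(im[60:160,230:330,::-1],None,fx=4,fy=4)
cv2.imwrite('pics/c4.png',np.hstack([w,s]))
for i in range(3): go([.5099,-.1288,.125],104)
E
```

```text
shift [-2.4 -0.6 24.9] turn [-0.17 -0.17 -0.03] t 6.35 pos [ 0.51   -0.1264  0.1499] yaw 103.97 F [ 0.7 -0.3 -0.6] M [ 0.   -0.01 -0.04] w 0.0131 q6 -0.62
shift [-2.3 -2.1 26.7] turn [ 0.02 -0.02  0.08] t 6.45 pos [ 0.5113 -0.126   0.1517] yaw 104.08 F [-0.  -0.2 -1.7] M [-0.   -0.04  0.05] w 0.0134 q6 -0.62
shift [-2.3 -2.1 26.7] turn [ 0.02 -0.02  0.08] t 6.45 pos [ 0.5113 -0.126   0.1517] yaw 104.08 F [-0.  -0.2 -1.7] M [-0.   -0.04  0.05] w 0.0134 q6 -0.62
shift [-2.3 -2.1 26.7] turn [ 0.02 -0.02  0.08] t 6.45 pos [ 0.5113 -0.126   0.1517] yaw 104.08 F [-0.  -0.2 -1.7] M [-0.   -0.04  0.05] w 0.0134 q6 -0.62
```

View pics/c4.png

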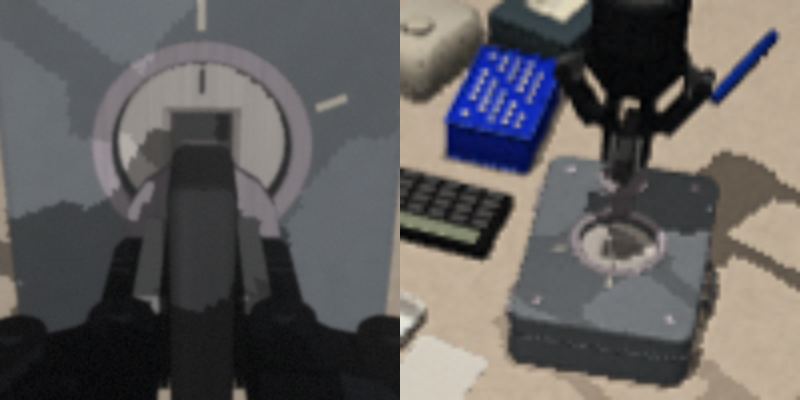

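```bash
python3 - <<'E'
from h import *
m=cams.camera_model('wrist');K,D=np.array(m['camera_matrix']),np.array(m['D']);T=np.array(m['tool_from_camera'])
cp=(K,D,T[:3,3],T[:3,:3])
uv=np.array([[235.5,183.5],[268,183.5],[251,161]]) # socket far corners, barrel far edge
print(rayz(uv,.0965,cp)*1000)
z=np.load('wrist4.npz'); C=cloud(z['d'],cp)*1000
print(C[170,230],C[150,251], C[175,275])
E
python3 - <<'E'
import cv2
a=cv2.imread('pics/wrist4.png');cv2.imwrite('pics/w4z.png',cv2.resize(a[140:240,190:310],None,fx=6,fy=6,interpolation=cv2.INTER_CUBIC))
E
```

```text
[[  9.26648038 -11.72389012  96.5       ]
 [  9.23103645  13.79009024  96.5       ]
 [ 27.27932379   0.45282423  96.5       ]]
[ 20.39771833 -15.75657195  95.68352181] [37.01850391  0.44045632 90.13387921] [15.99156853 19.16915219 97.01814088]
```

View pics/w4z.png

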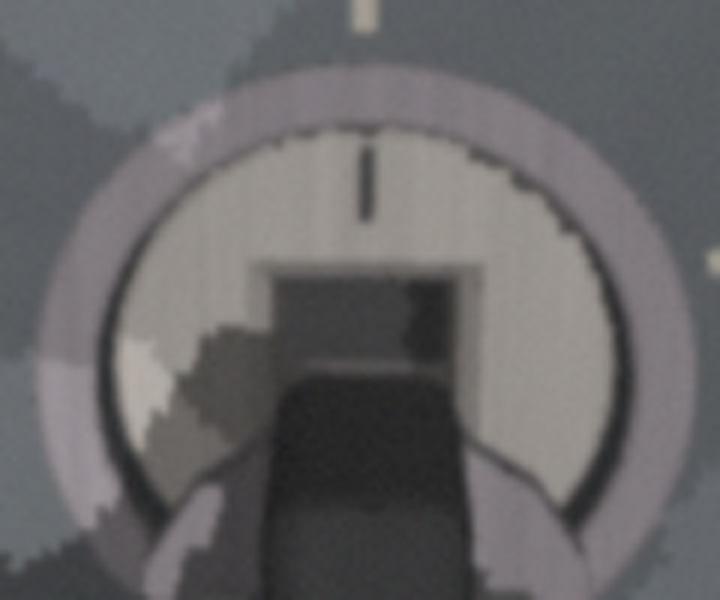

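Wrist crop: the barrel line is still at the start mark. The socket centre sits about 3.3 mm toward tool -x from the key axis and is laterally aligned. I'll shift and lower the key in stages.

>>> {"name": "servo_tool", "arguments": {
  "steps": [
    [-3.3, 0.3, 5, 0, 0, 0],
    [-3.3, 0.3, 20, 0, 0, 0],
    [-3.3, 0.3, 35, 0, 0, 0],
    [-3.3, 0.3, 42, 0, 0, 0],
    [-3.3, 0.3, 46, 0, 0, 0],
    [-3.3, 0.3, 50, 0, 0, 0],
    [-3.3, 0.3, 54, 0, 0, 0]
  ]
}}

```text
clock: 7.15
position: [0.5128, -0.1301, 0.0978]
ee_rot: [0.001, 0.615, 0.788, 0.0]
contact_force: [0.4, 0.2, -2.6]
width: 0.0134
```

```bash
python3 - <<'E'
from h import *
go([.5099,-.1288,.0743],104)
st=telemetry.get_state(); im,d=cams.get_image('wrist'); cv2.imwrite('pics/w5z.png',cv2.resize(im[120:300,160:340,::-1],None,fx=3,fy=3))
go([.5099,-.1288,.0743],104)
E
```

```text
shift [ 2.  -2.5 23.5] turn [0.07 0.05 0.05] t 7.15 pos [ 0.5128 -0.1301  0.0978] yaw 104.05 F [ 0.4  0.2 -2.6] M [-0.01  0.02 -0.  ] w 0.0134 q6 -0.63
shift [ 1.7 -2.  22.8] turn [-0.    0.    0.04] t 7.2 pos [ 0.5123 -0.13    0.0971] yaw 104.04 F [-0.1  0.4 -1.3] M [ 0.04  0.05 -0.04] w 0.0137 q6 -0.63
```

View pics/w5z.png

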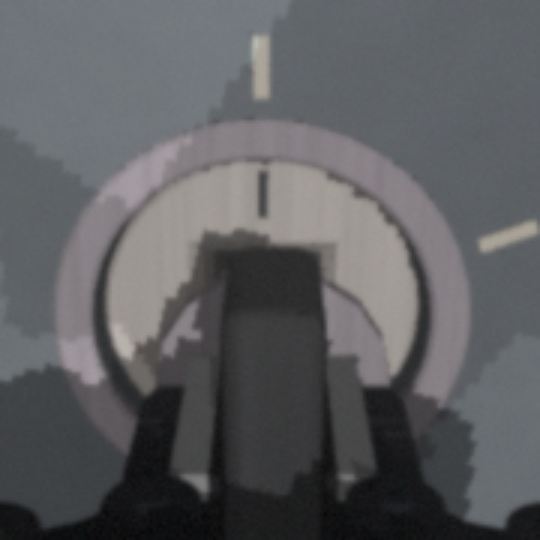

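The tip is in the socket with no force. Continuing down.

>>> {"name": "servo_tool", "arguments": {
  "steps": [
    [0, 0, 5, 0, 0, 0],
    [0, 0, 10, 0, 0, 0],
    [0, 0, 14, 0, 0, 0],
    [0, 0, 18, 0, 0, 0],
    [0, 0, 20, 0, 0, 0],
    [0, 0, 20, 0, 0, 0]
  ]
}}

```text
clock: 7.8
position: [0.512, -0.13, 0.0769]
ee_rot: [-0.0, 0.615, 0.788, -0.0]
contact_force: [-0.8, 0.3, -2.3]
width: 0.0136
```

>>> {"name": "servo_tool", "arguments": {
  "steps": [
    [0, 0, 2, 0, 0, 0],
    [0, 0, 3.5, 0, 0, 0],
    [0, 0, 5, 0, 0, 0],
    [0, 0, 5, 0, 0, 0]
  ]
}}

```text
clock: 8.2
position: [0.512, -0.1298, 0.0742]
ee_rot: [0.0, 0.615, 0.788, 0.0]
contact_force: [-5.7, 1.9, 10.9]
width: 0.0134
```

```bash
python3 - <<'E'
from h import *
go([.5099,-.1288,.0743],104)
st=telemetry.get_state(); im,d=cams.get_image('wrist'); cv2.imwrite('pics/w6z.png',cv2.resize(im[120:300,160:340,::-1],None,fx=3,fy=3))
m=cams.camera_model('wrist');K,D=np.array(m['camera_matrix']),np.array(m['D']);T=np.array(m['tool_from_camera'])
C=cloud(d,(K,D,T[:3,3],T[:3,:3]))*1000; np.save('C6.npy',C)
go([.5099,-.1288,.0743],104)
E
```

```text
shift [ 1.5 -1.8 -0.1] turn [0.01 0.   0.03] t 8.2 pos [ 0.512  -0.1298  0.0742] yaw 104.03 F [-5.7  1.9 10.9] M [ 0.3   0.88 -0.08] w 0.0134 q6 -0.63
shift [ 1.5 -1.8 -0.1] turn [0.02 0.   0.03] t 8.25 pos [ 0.512  -0.1298  0.0742] yaw 104.03 F [-5.1  1.8 11.5] M [ 0.29  0.79 -0.03] w 0.0132 q6 -0.63
```

View pics/w6z.png

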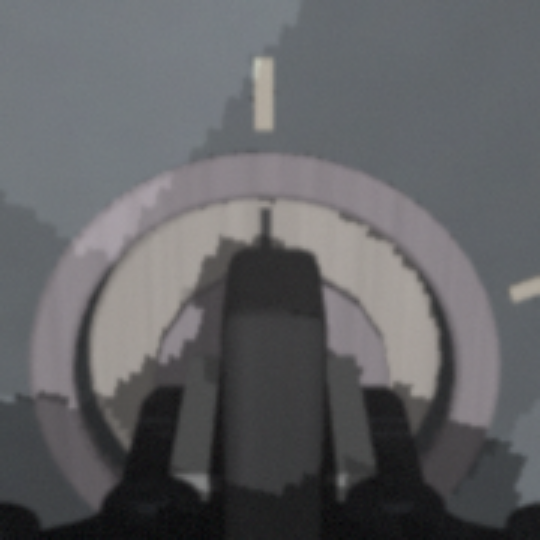

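```bash
python3 - <<'E'
import numpy as np
C=np.load('C6.npy')
def at(x,y): u=160+x/3; v=120+y/3; return np.median(C[int(v)-1:int(v)+2,int(u)-1:int(u)+2].reshape(-1,3),0).round(1)
for p in [(130,310),(195,235),(410,310),(345,250)]: print('barrel',at(*p))
for p in [(185,330),(355,320),(195,320),(345,310)]: print('collar',at(*p))
E
```

```text
barrel [  9.2 -26.5  20.5]
barrel [ 24.3 -13.9  20.4]
barrel [ 9.1 25.4 20.6]
barrel [21.1 13.4 20.8]
collar [  7.  -16.2  15.7]
collar [ 9.5 14.9 15.7]
collar [  9.7 -13.9  15.9]
collar [11.1 13.2 15.5]
```

The collar top is 5 mm above the barrel (tool z 15.7 against 20.5), so the key is fully home. Now I turn it clockwise about the key axis, easing the down-push by 1 mm.

>>> {"name": "servo_tool", "arguments": {
  "steps": [
    [0, 0.4, -1, 0, 0, 7],
    [0, 0.7, -1, 0, 0, 14],
    [0, 1.1, -1, 0, 0, 21],
    [-0.1, 1.5, -1, 0, 0, 28],
    [-0.3, 1.8, -1, 0, 0, 35],
    [-0.4, 2.1, -1, 0, 0, 42],
    [-0.6, 2.4, -1, 0, 0, 49],
    [-0.9, 2.7, -1, 0, 0, 56]
  ]
}}

```text
clock: 9.05
position: [0.5145, -0.1297, 0.0743]
ee_rot: [-0.0, 0.914, 0.405, -0.0]
contact_force: [-3.5, 2.0, 5.8]
width: 0.0134
```

```bash
python3 - <<'E'
from h import *
go([.5099,-.1288,.0743],34)
E
```

```text
shift [-2.4 -4.   0. ] turn [-5.000e-02  1.000e-02  1.377e+01] t 9.05 pos [ 0.5145 -0.1297  0.0743] yaw 47.77 F [-3.5  2.   5.8] M [0.31 0.63 0.05] w 0.0134 q6 0.36
```

>>> {"name": "servo_tool", "arguments": {
  "steps": [
    [0, 0.3, 0, 0, 0, 5],
    [0, 0.5, 0, 0, 0, 10],
    [0, 0.7, 0, 0, 0, 14],
    [0, 0.9, 0, 0, 0, 17],
    [0, 0.9, 0, 0, 0, 17]
  ]
}}

```text
clock: 9.55
position: [0.5152, -0.1308, 0.0744]
ee_rot: [-0.0, 0.964, 0.267, -0.0]
contact_force: [-4.2, 1.2, 5.9]
width: 0.0136
```

```bash
python3 - <<'E'
from h import *
go([.5099,-.1288,.0743],34)
st=telemetry.get_state()
for n in ['wrist','side']:
    im,d=cams.get_image(n); cv2.imwrite(f'pics/{n}7.png',im[...,::-1])
w=cv2.resize(cv2.imread('pics/wrist7.png')[110:310,150:350],None,fx=2,fy=2)
s=cv2.resize(im[70:170,235:335,::-1],None,fx=4,fy=4)
cv2.imwrite('pics/c7.png',np.hstack([w,s]))
E
```

```text
shift [-3.6 -4.4  0.1] turn [-0.01  0.03 -3.  ] t 9.55 pos [ 0.5152 -0.1308  0.0744] yaw 31.0 F [-4.2  1.2  5.9] M [0.2  0.7  0.02] w 0.0136 q6 0.65
```

View pics/c7.png

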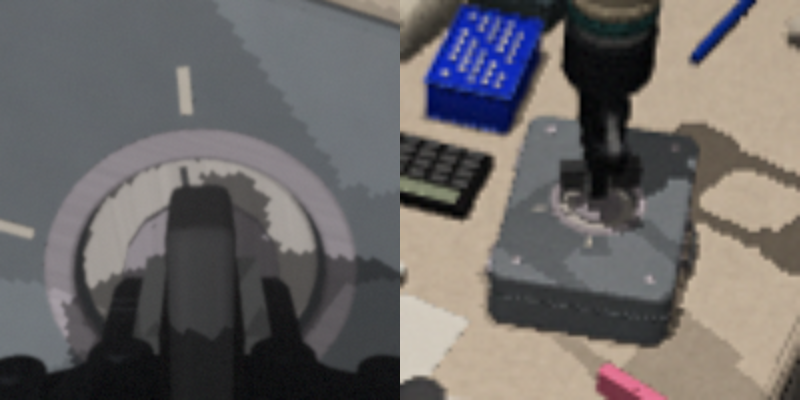

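The line now points at the end mark (crop 184,90). I'll turn a few more degrees to feel for the stop.

>>> {"name": "servo_tool", "arguments": {
  "steps": [
    [0, 0.1, 0, 0, 0, 2],
    [0, 0.2, 0, 0, 0, 4],
    [0, 0.3, 0, 0, 0, 5],
    [0, 0.3, 0, 0, 0, 5]
  ]
}}

```text
clock: 10.05
position: [0.5154, -0.131, 0.0743]
ee_rot: [0.0, 0.974, 0.225, -0.0]
contact_force: [-2.9, 0.6, 5.5]
width: 0.0136
```

```bash
python3 - <<'E'
from h import *
go([.5099,-.1288,.0743],31)
E
```

```text
shift [-4.  -4.4  0. ] turn [-0.01  0.03 -4.95] t 10.05 pos [ 0.5154 -0.131   0.0743] yaw 26.05 F [-2.9  0.6  5.5] M [0.22 0.73 0.01] w 0.0136 q6 0.74
```

```bash
python3 - <<'E'
from h import *
st=telemetry.get_state(); im,d=cams.get_image('wrist'); cp=campose('wrist',st)
a=np.radians(26); X=np.array([np.cos(a),np.sin(a),0]); Yr=np.array([np.sin(a),-np.cos(a),0])
c=np.array([.511,-.1316,.054])+.02*X; N=560; s=.1/N
j,i=np.mgrid[:N,:N]
P=c+((N/2-j)*s)[...,None]*X+((i-N/2)*s)[...,None]*Yr
uv=proj(P.reshape(-1,3),cp).reshape(N,N,2).astype(np.float32)
o=cv2.remap(im,uv[...,0],uv[...,1],cv2.INTER_CUBIC)
cv2.imwrite('pics/rect8.png',o[...,::-1])
E
```

```text
(no output)
```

View pics/rect8.png

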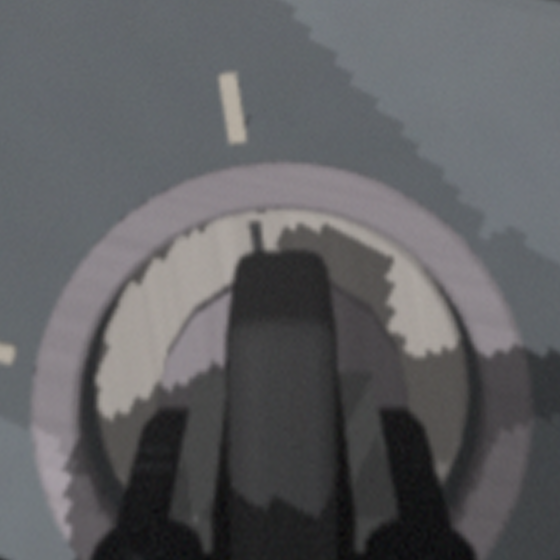

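The line and end mark are both at about -9.5° from the hand's axis, seen from the barrel centre. The lock is at its stop, and the remaining hand rotation is play. I'll ease back 3°, open and retreat upward.

>>> {"name": "servo_tool", "arguments": {
  "steps": [
    [0, -0.1, -0.5, 0, 0, -3],
    [0, -0.1, -0.5, 0, 0, -3]
  ]
}}

```text
clock: 10.3
position: [0.5154, -0.1311, 0.0744]
ee_rot: [0.0, 0.968, 0.251, -0.0]
contact_force: [-2.6, 0.4, 3.4]
width: 0.0135
```

>>> {"name": "servo_tool", "arguments": {
  "steps": [
    [0, 0, 0, 0, 0, 0],
    [0, 0, 0, 0, 0, 0],
    [0, 0, 0, 0, 0, 0],
    [0, 0, 0, 0, 0, 0],
    [0, 0, 0, 0, 0, 0],
    [0, 0, 0, 0, 0, 0],
    [0, 0, 0, 0, 0, 0]
  ],
  "hand": 0
}}

```text
clock: 11.0
position: [0.5159, -0.1311, 0.0739]
ee_rot: [0.0, 0.968, 0.251, 0.0]
contact_force: [-0.3, -0.4, -0.5]
width: 0.0859
```

>>> {"name": "servo_tool", "arguments": {
  "steps": [
    [0, 0, -8, 0, 0, 0],
    [0, 0, -20, 0, 0, 0],
    [0, 0, -40, 0, 0, 0],
    [0, 0, -70, 0, 0, 0],
    [0, 0, -105, 0, 0, 0],
    [0, 0, -130, 0, 0, 0],
    [0, 0, -130, 0, 0, 0]
  ]
}}

```text
clock: 11.7
position: [0.5185, -0.132, 0.2092]
ee_rot: [0.003, 0.968, 0.251, 0.004]
contact_force: [0.7, -0.1, -1.8]
width: 0.0858
```

```bash
python3 - <<'E'
from h import *
go([.5099,-.1288,.2],31)
st=telemetry.get_state()
im,d=cams.get_image('wrist'); cv2.imwrite('pics/w9.png',im[...,::-1])
cp=campose('wrist',st); C=cloud(d,cp)
m=(np.hypot(C[...,0]-.511,C[...,1]+.1316)<.045)&(C[...,2]>.09)&(d>0); P=C[m]
print(np.median(P[:,2]),P.mean(0),cv2.minAreaRect((P[:,:2]*1000).astype(np.float32)))
k=(np.hypot(C[...,0]-.511,C[...,1]+.1316)<.032)&(C[...,2]<.075)
print(np.histogram(C[k][:,2],bins=np.arange(.048,.066,.001)))
im,d=cams.get_image('side'); cv2.imwrite('pics/s9.png',cv2.resize(im[60:260,200:360,::-1],None,fx=3,fy=3))
C=cloud(d,campose('side')); H=C[...,2]
m=(np.hypot(C[...,0]-.531,C[...,1]-.178)<.03)&(H>.09)&(H<.12); P=C[m]; print('pin',cv2.minAreaRect((P[:,:2]*1000).astype(np.float32)))
E
```

```text
shift [-6.  -7.1  9.1] turn [ 0.46 -0.36 -1.97] t 11.7 pos [ 0.5185 -0.132   0.2092] yaw 29.04 F [ 0.7 -0.1 -1.8] M [-0.02  0.   -0.  ] w 0.0858 q6 0.68
0.28742643552220903 [ 0.52279302 -0.11796335  0.26435304] ((519.2069702148438, -123.80659484863281), (70.07747650146484, 72.6841049194336), 78.95256805419922)
(array([  0,   0,   0,  23, 309, 739, 301,  20,  14, 183, 423, 153,  11,
         0,   0,   0,   1]), array([0.048, 0.049, 0.05 , 0.051, 0.052, 0.053, 0.054, 0.055, 0.056,
       0.057, 0.058, 0.059, 0.06 , 0.061, 0.062, 0.063, 0.064, 0.065]))
pin ((532.1836547851562, 175.6562957763672), (37.578224182128906, 38.7606201171875), 55.08954620361328)
```

View pics/w9.png

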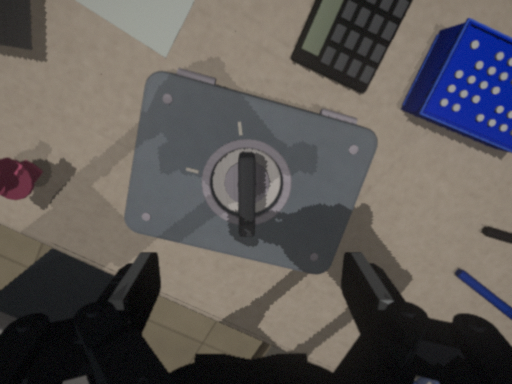

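View pics/s9.png

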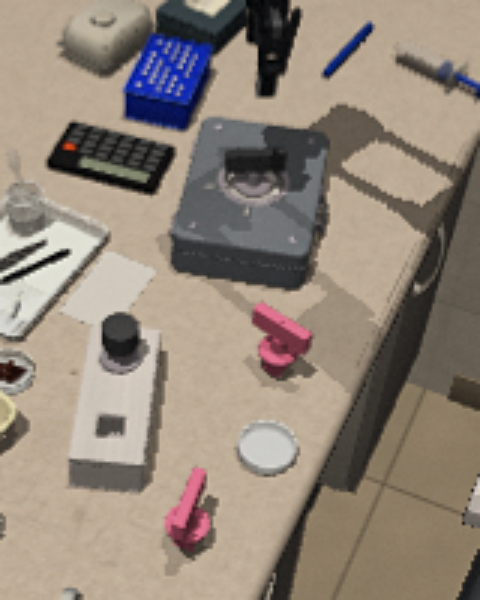

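The key stands in the socket at (247,192), with its collar (58.5 mm) 5 mm above the barrel (53.5 mm). The pin key is in the stand and the hand is clear. One quick check for tilt, then I hand in.

>>> {"name": "servo_tool", "arguments": {
  "steps": [
    [0, 0, 0, 0, 0, 0],
    [0, 0, 0, 0, 0, 0],
    [0, 0, 0, 0, 0, 0]
  ]
}}

```text
clock: 12.1
position: [0.5153, -0.1309, 0.2029]
ee_rot: [-0.001, 0.968, 0.251, -0.001]
contact_force: [-0.8, 0.2, -0.7]
width: 0.0856
```

```bash
python3 - <<'E'
from h import *
st=telemetry.get_state()
im,d=cams.get_image('wrist'); cp=campose('wrist',st); C=cloud(d,cp)
r=np.hypot(C[...,0]-.511,C[...,1]+.1316)
m=(r<.045)&(C[...,2]>.098)&(C[...,2]<.115)&(d>0); P=C[m]
A=np.c_[P[:,:2]-P[:,:2].mean(0),np.ones(len(P))]; s=np.linalg.lstsq(A,P[:,2],rcond=None)[0]
print(len(P),s,cv2.minAreaRect((P[:,:2]*1000).astype(np.float32)))
m=(r<.035)&(C[...,2]>.0565)&(C[...,2]<.061); P=C[m]; print('collar',cv2.minEnclosingCircle((P[:,:2]*1000).astype(np.float32)))
a=np.radians(29); X=np.array([np.cos(a),np.sin(a),0]); Yr=np.array([np.sin(a),-np.cos(a),0])
c=np.array([.511,-.1316,.054]); N=560; s=.12/N
j,i=np.mgrid[:N,:N]
Q=c+((N/2-j)*s)[...,None]*X+((i-N/2)*s)[...,None]*Yr
uv=proj(Q.reshape(-1,3),cp).reshape(N,N,2).astype(np.float32)
cv2.imwrite('pics/rect10.png',cv2.remap(im,uv[...,0],uv[...,1],cv2.INTER_CUBIC)[...,::-1])
E
```

```text
1423 [-0.01014571  0.00502914  0.10502173] ((511.97686767578125, -131.73477172851562), (69.66030883789062, 13.558321952819824), 29.468177795410156)
collar ((511.0056457519531, -131.610107421875), 34.991676330566406)
```

View pics/rect10.png

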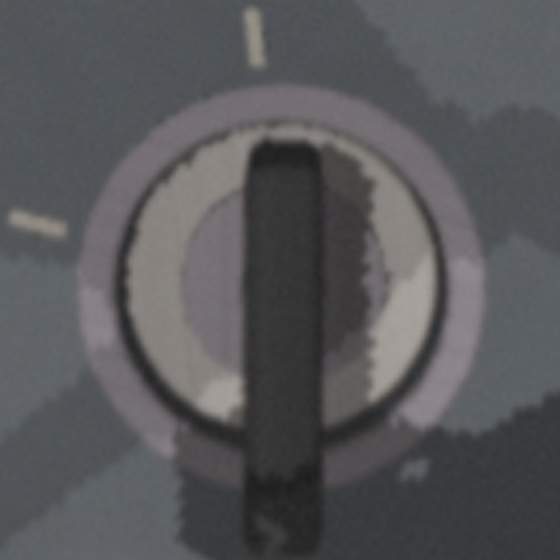

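The handle's top tilts under 1°, its centre is at (0.512, -0.1317), and its top is at 0.105 m. That means the key is home and upright.

```bash
python3 -c "
from rig import sign_off
print(sign_off())"
```

```text
the job is handed in; nothing more can be done
None
```

The sample case is locked: I took the dark T-handled key from the stand, pushed it fully into the socket and turned the lock clockwise to its stop. Then I let go, moved the hand clear and handed the job in at about 12 s. No verdict was reported.

**Last checks:**
- **Key home:** the collar top sits 5 mm above the barrel, as it should when the key is home. The handle is within about 1 mm of the socket centre and tilts less than 1°.
- **Lock at its stop:** before release, the barrel line lined up with the end mark (both about -9.5° from the hand's axis). The wrist moment never rose clearly at the stop, so this rests on the picture. The hand had turned 78° against 69° of lock travel; I took the difference as key play. After release the handle hid the line, so I could not check it again.
- **Other key and hand:** the round-knobbed key is in its place, within about 3 mm by the side camera. The hand is clear, with no contact force.

**Detector error:** near the stand, the trained network reported only the pink look-alikes as the square key. I chose the key from the description and a close crop instead.

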